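# Roll the blue ink roller into its vee cradle and clamp it

## Task

Put the blue ink roller into the vee cradle for inspection: set it down, parallel to the vee and centred on its width, on the upper part of the sloping run-in, let go, and let it roll down by itself into the vee and come to rest there without touching it. Then swing the hold-down arm with the red ball over so that it rests on the roller. Leave the black roller in the rack.

Things in the scene. Friction and masses are not known exactly. Their poses are not given: they have to be found in the camera images.
- blue_roller_center (a point): Centre of the roller to load: bright blue sleeve, 40 mm diameter, 100 mm long; a 12 mm steel journal sticks out 15 mm at each end; about 0.3 kg. x = its axis, level. It starts in one of two places of a low wooden rack, centre 26 mm above the table, 20 mm above the rack's plate, the other roller 100 mm beside it. Chocks 8 mm high stand only near its ends; the middle 70 mm is free for fingers.
- black_roller_center (a point): Centre of the other roller, same size, black sleeve, in the other place of the rack (left or right varies). Stays there.
- vee_seat (a point): Where the roller's centre lies when seated in the 90 degree vee of the fixed grey and aluminium cradle, 40 mm above the table. x runs along the vee, level, towards the post of the hold-down arm (post's near face at x = 89 mm); z up; the run-in rises towards -y. Vee and run-in are 120 mm wide (x -60 to 60 mm). The vee's far side is high enough to stop a rolling roller.
- run_in (a point): Where the roller's centre lies when set on the upper part of the run-in; axes as vee_seat, 80 mm up-slope (-y) of it and 17.5 mm higher. Flat plate sloping 7 degrees, lip of the vee 62 mm down-slope of here, a 6 mm high end stop 50 mm up-slope. Lay the roller along x. It rolls off once nothing holds it; an open finger on its lower side holds it until lifted away.
- hold_down (a joint): Arm angle, rad: 0 = level, pad on the seated roller; 1.3 to 1.55 = upright, open (start). Hinge along y of vee_seat, at x = 102, z = 30 mm there. Steel bar 14 wide, 10 mm thick, to a 26 mm red ball, centre 112 mm from the hinge; pad at 82 mm; closed it points to -x. Push it over from behind (+x side) near the ball, about 1.5 N; below 0.8 rad it drops by its own weight onto the roller.
Things that resemble listed ones, but are neither listed nor needed, are in the scene too. Of the things that look like the part that bears blue_roller_center, the larger one is meant.

How it is judged (in metres and radians):
On the way, in this order (a step that is already met when the one before it is completed fails the run):
1. the blue roller lies on the upper part of the run-in, along the vee, with the arm open (contact force between blue_roller and cradle above 0.2 N and y of blue_roller_center in the frame of vee_seat between -0.13 and -0.045 m and x of blue_roller_center in the frame of vee_seat between -0.03 and 0.03 m and z of blue_roller_center in the frame of vee_seat between 0.006 and 0.03 m and angle between the x axis of blue_roller_center and the x axis of vee_seat, either way round below 0.26 rad and value of joint hold_down above 0.8 rad), for 0.05 s.
2. the roller has rolled into the vee and rests there untouched, the arm still open (x of blue_roller_center in the frame of vee_seat between -0.018 and 0.018 m and y of blue_roller_center in the frame of vee_seat between -0.008 and 0.008 m and z of blue_roller_center in the frame of vee_seat between -0.006 and 0.006 m and angle between the x axis of blue_roller_center and the x axis of vee_seat, either way round below 0.175 rad and linear speed of blue_roller below 0.02 m/s and angular speed of blue_roller below 0.3 rad/s and contact force between the fingers and blue_roller below 0.1 N and value of joint hold_down above 0.8 rad), for 0.2 s.
At the end, for the whole second after the job is handed in: The blue roller rests in the vee (middle within 18 mm along the vee, 8 mm across and 6 mm in height of the seat, within 10 degrees of the vee's direction), at rest and not touched by the robot, with the hold-down arm resting on it (within about 5 degrees of level) (x of blue_roller_center in the frame of vee_seat between -0.018 and 0.018 m and y of blue_roller_center in the frame of vee_seat between -0.008 and 0.008 m and z of blue_roller_center in the frame of vee_seat between -0.006 and 0.006 m and angle between the x axis of blue_roller_center and the x axis of vee_seat, either way round below 0.175 rad and linear speed of blue_roller below 0.02 m/s and angular speed of blue_roller below 0.3 rad/s and contact force between the fingers and blue_roller below 0.1 N and value of joint hold_down between -0.08 and 0.1 rad and contact force between hold_down and blue_roller above 0.2 N).
It fails at once if the robot touches the blue roller while it goes over the lip or settles in the vee, before the arm is closed (it must roll in by itself) (contact force between the fingers and blue_roller above 1 N and y of blue_roller_center in the frame of vee_seat between -0.022 and 0.022 m and z of blue_roller_center in the frame of vee_seat below 0.015 m and x of blue_roller_center in the frame of vee_seat between -0.06 and 0.06 m and value of joint hold_down above 0.3 rad).
It fails at once if the black roller is moved more than 30 mm (distance of black_roller_center from where it was at the start of the episode above 0.03 m).
It also fails if it takes over 54 s, if anything falls off the work surface, if the arm or the gripper's body presses on something with over 40 N, if the wrist force passes 120 N, or if a joint passes its speed limit or range.

## Robot

A 6-joint arm with a two-finger parallel gripper is mounted at the origin on a cart in front of the work surface, level with it; the furniture and walls round the work are solid. World frame = base frame: x ahead of the robot, y to its left, z up, the work surface at z = 0. Lengths are in mm, angles in rad, forces in N, time in s.
With the tool pointing down it reaches from about 275 to 825 mm from the base axis. Payload 4.9 kg.
Tool frame: the origin (TCP) lies at the very end of the fingers, on their centre line; the grasp point (between the pads) lies 19 mm behind it; z points along the fingers, y is the direction in which the jaws open and shut (so a half turn about z gives the same grasp; the last joint's range is limited). The gripper opens to 85 mm and grips with 20 to 120 N. Pads are 22 mm wide; open, the fingers measure 114 mm over their backs; the gripper's body (76 mm by 85 mm) begins 54 mm behind the grasp point. The pads swing forward as they close: fully open they stand 13 mm farther back than shut.
Start: joints at [-1.367, 0.326, -0.193, 1.052, 0, 1.437], TCP at [182.289, -518.931, 231.281] pointing down, gripper open.
Joint ranges: [-2.65, 2.65], [-0.97, 1.79], [-1.3, 1.35], [-1.93, 2.1], [-1.47, 1.37], [-3.14, 3.14]. Speed limits (rad/s): [2.57, 2.57, 3.14, 3.14, 3.14, 3.14].

## Interface

Orientations are given as [roll, pitch, yaw] about the fixed x, y, z axes, in that order (R = Rz(yaw) Ry(pitch) Rx(roll)).
In Python, from bench import bot, solve_ik, imaging gives the robot as it stands. Calls block until the motion is done:
- bot.move_ptp(position, orientation): joint-space move of the TCP to a pose.
- bot.movel(position, rot=None, max_speed=150, threshold=None): straight line of the TCP; rot=None keeps the orientation; max_speed is the mean speed in mm/s. With threshold (N) it stops when the force on the tool has changed by that much, and returns True; else False.
- bot.move_j(angles): joint-space move.
- bot.grip(opening, effort=None): opening from 0.0 (shut) to 1.0 (fully open); effort is the grip in N (None keeps the last); returns when the fingers have stopped.
- bot.dwell(seconds).
- solve_ik(position, orientation): joint angles nearest the present ones, or None.
- bot.get_state(): the state.
- imaging.capture(name): name is "side" or "top"; returns the picture (420x560x3 uint8, blue, green, red); there is no depth.
- imaging.camera_model(name): a dict with "K" (3x3 intrinsics, pixels), "k1" (the pictures are not rectified: a ray, as slopes to the right and down, at radius r is drawn at 1 + k1 r^2 times it, then the intrinsics apply), "position" and "rotation" of the camera in the world. Camera axes: x right, y up, looking along -z (the intrinsics and any distortion apply to the point x, -y, -z); pixel columns grow to the right and rows downward; lengths in mm; the calibration is good to about 2 mm. A picture is of the moment at which its call begins. camera_model takes no time and is no camera call.
A pose or a line that the arm cannot do raises bot.IKError and nothing moves.
- bot.sign_off(): hands the job in, once; it reports no verdict.
The state is a dict: "t": time; "qpos": joint angles; "joint_velocities": joint speeds; "effort": joint torques, N m; "tcp_pos": TCP position; "orientation": TCP orientation; "contact_force": force on the tool from outside, world axes, zero at the start; "wrist_torque": the same for the moment, N m; "opening": opening from 0.0 (shut) to 1.0 (fully open).
Only numpy, scipy, OpenCV 4.12 (cv2) and the standard library are available. Lean on these libraries where they do the work, as an engineer would, in place of code of your own. Each camera call takes 0.05 s, during which the arm holds its last target.

## Working session

There is one attempt and no reset: what is moved stays moved. The work goes in short steps, each a Python script; the robot and the scene stay as the last script left them, time stands still between calls to the robot, and variables do not carry over. Pictures are saved under pics/ and viewed, and the job is handed in when it is done.

```bash
mkdir -p pics; ls; python3 - <<'E'
from bench import bot, solve_ik, imaging
import cv2
for n in ("side","top"):
    im=imaging.capture(n); cv2.imwrite(f"pics/{n}0.png",im)
    m=imaging.camera_model(n); print(n,m)
print(bot.get_state())
E
```

```text
pics
side {'K': array([[517.78987293,   0.        , 274.91096493],
       [  0.        , 517.78987293, 202.02906796],
       [  0.        ,   0.        ,   1.        ]]), 'k1': -0.12751743975056287, 'position': array([408.56652857, 815.78058923, 607.64362046]), 'rotation': array([ 0.96219036,  0.01722842, -3.00306823])}
top {'K': array([[393.27401711,   0.        , 277.60646525],
       [  0.        , 393.27401711, 207.89213778],
       [  0.        ,   0.        ,   1.        ]]), 'k1': -0.10750429042669415, 'position': array([456.67147666,  74.49203918, 915.39369071]), 'rotation': array([ 0.09691345, -0.01037427, -1.5445021 ])}
{'t': 0.1, 'qpos': array([-1.36718601e+00,  3.26883581e-01, -1.93470750e-01,  1.05199361e+00,
       -2.29148631e-05,  1.43658713e+00]), 'joint_velocities': array([ 0.00106533,  0.00036126,  0.00285541,  0.00042165, -0.00096981,
        0.00048561]), 'effort': array([ 2.08354359e-04, -4.44240046e+01,  2.63038838e+01,  7.88865611e-03,
       -5.44173372e-05,  1.39947051e-06]), 'tcp_pos': array([ 182.1816269 , -518.40720445,  230.57759384]), 'orientation': array([-3.14005192e+00, -1.84907912e-04,  3.37819396e-01]), 'contact_force': array([-0.94145582,  0.63634596, -0.46544936]), 'wrist_torque': array([-0.04758353,  0.04976914,  0.03289397]), 'opening': 0.9999894382685582}
```

View pics/side0.png

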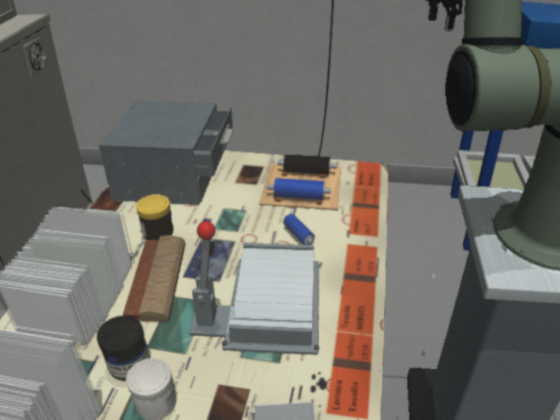

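View pics/top0.png

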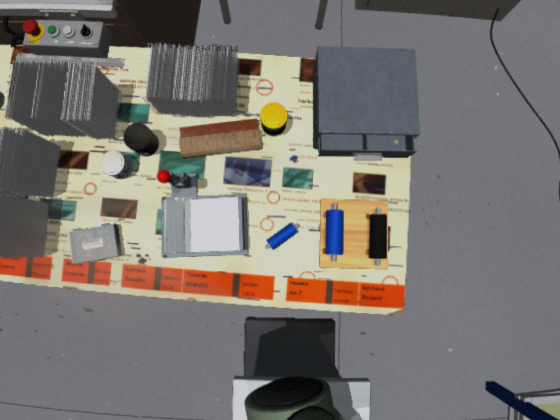

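```bash
cat > h.py <<'E'
import numpy as np, cv2
from scipy.spatial.transform import Rotation as R
from bench import bot, solve_ik, imaging
def cam(n):
    m=imaging.camera_model(n); return m, R.from_euler('xyz',m['rotation']).as_matrix(), np.array(m['position'])
def ray(n,px):
    m,Rm,p=cam(n)
    u=cv2.undistortPoints(np.array([[px]],float),m['K'],np.array([m['k1'],0,0,0.]))[0,0]
    return p, Rm@np.array([u[0],-u[1],-1.])
def onz(n,px,z):
    p,d=ray(n,px); return p+d*(z-p[2])/d[2]
def proj(n,P):
    m,Rm,p=cam(n); c=Rm.T@(np.array(P,float)-p); x=np.array([c[0],-c[1]])/-c[2]
    x=x*(1+m['k1']*(x@x)); return m['K'][:2,:2]@x+m['K'][:2,2]
def two(a,b):
    p,d=ray('top',a);q,e=ray('side',b);d=d/np.linalg.norm(d);e=e/np.linalg.norm(e)
    t=np.linalg.lstsq(np.c_[d,-e],q-p,rcond=None)[0]
    A=p+t[0]*d;B=q+t[1]*e; return (A+B)/2,np.linalg.norm(A-B)
def zoom(n,f,x,y,w,h,k):
    im=cv2.imread(f)[y:y+h,x:x+w]; cv2.imwrite(n,cv2.resize(im,None,fx=k,fy=k,interpolation=cv2.INTER_CUBIC))
E
python3 - <<'E'
from h import *
print(bot.get_state()['t'], proj('top',[0,0,0]),proj('side',[182,-518,231]))
for n in('top','side'):
    im=cv2.imread(f'pics/{n}0.png'); hsv=cv2.cvtColor(im,cv2.COLOR_BGR2HSV)
    for nm,lo,hi in(('blue',(105,130,60),(125,255,255)),('red',(0,200,100),(4,255,255)),('black',(0,0,0),(180,255,32))):
        m=cv2.inRange(hsv,lo,hi); k,l,s,c=cv2.connectedComponentsWithStats(m)
        for i in range(1,k):
            if s[i,4]>60:
                r=cv2.minAreaRect(np.argwhere(l==i)[:,::-1].astype(np.float32))
                print(n,nm,s[i],c[i].round(1),np.round(r[0],1),np.round(r[1],1),round(r[2],1))
zoom('pics/tz.png','pics/top0.png',140,155,130,110,6)
zoom('pics/tr.png','pics/top0.png',260,190,140,90,5)
zoom('pics/sz.png','pics/side0.png',180,210,150,150,4)
E
```

```text
0.1 [300.59139564 444.40458614] [439.35272924  29.98969403]
top blue [326 210  17  45 722] [334.  231.7] [334. 232.] [44. 16.] 90.0
top blue [267 224  30  25 328] [281.8 235.7] [281.8 235.7] [10.8 30.4] 54.2
top red [24 20 12 12 69] [29.3 25.1] [29.5 24.5] [ 9.9 11.3] 45.0
top red [158 170  11  12 106] [163.  175.6] [163.  175.5] [11. 10.] 90.0
top black [ 122    0   78   45 1348] [162.5  18.4] [160.5  22. ] [44. 77.] 90.0
top black [  3  16  21  31 261] [12.  31.9] [11.5 29.8] [32.4 16. ] 57.5
top black [240  64   9  10  81] [243.9  68.8] [244.   68.5] [9. 8.] 90.0
top black [263 125  22  10  94] [273.9 130.5] [273.7 129.8] [ 8.6 21.1] 87.3
top black [125 138  33  17 223] [144.4 146.7] [140.6 146.1] [32.6 13.4] 7.1
top black [ 58 152  15  15 118] [ 64.7 158.4] [ 64.5 158.5] [ 7.1 18.4] 45.0
top black [370 215  16  43 681] [377.6 236.1] [377.5 236. ] [42. 15.] 90.0
top black [283 318  51  20 383] [315.2 324.2] [307.9 327.6] [50.3 18.4] 1.5
top black [266 327  32  10 116] [284.4 332.3] [281.8 333.1] [ 8.7 31.7] 80.5
top black [ 250  337   84   72 2926] [289.5 379.8] [292.4 375.9] [75.
[... 236 characters left out ...]
.2] 14.0
side blue [480 130  23  56 561] [490.5 156.8] [490.3 157.2] [10.5 57.5] 13.6
side blue [452 175   8  22 100] [455.3 186.8] [455.7 185.7] [ 5.8 21.2] 10.3
side blue [275 179  48  18 666] [298.9 187.3] [298.4 187.7] [47.3 15.1] 3.5
side blue [285 215  26  24 268] [296.7 226.2] [296.6 226.3] [28.1 10.2] 46.6
side black [429   0  33  29 389] [445.4   9. ] [445.  14.] [28. 32.] 90.0
side black [463  38  34   7 183] [478.6  41. ] [479.5  41. ] [33.  6.] 0.0
side black [505  38  17   7  77] [514.2  41.2] [513.1  41.2] [16.1  5.9] 5.2
side black [ 446   51   30   75 1676] [460.3  88.3] [460.5  88. ] [74. 29.] 90.0
side black [545 125  15  14 112] [552.4 130.9] [552.4 130.9] [18.9  6.9] 35.5
```

View pics/tz.png

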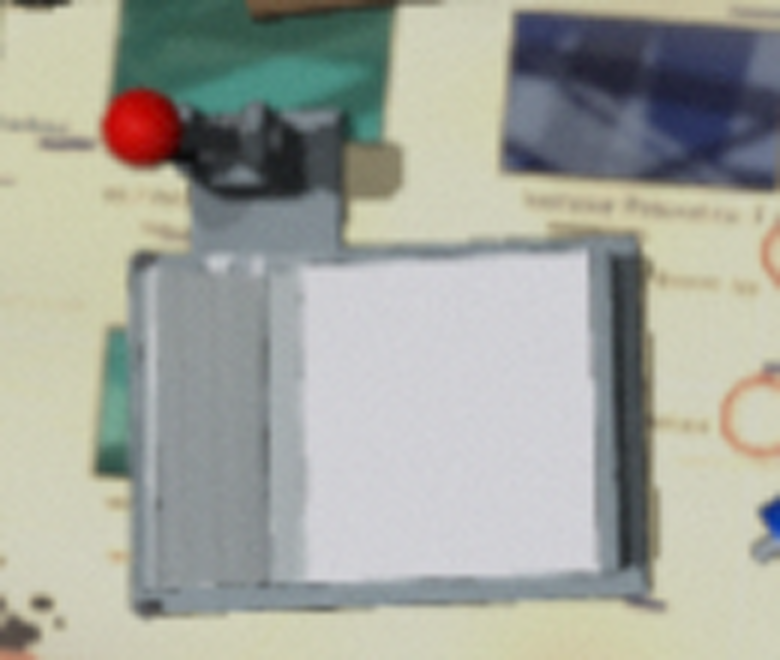

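View pics/tr.png

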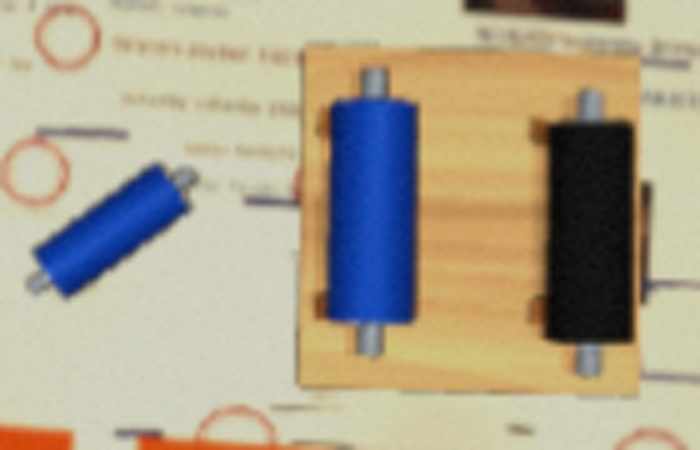

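View pics/sz.png

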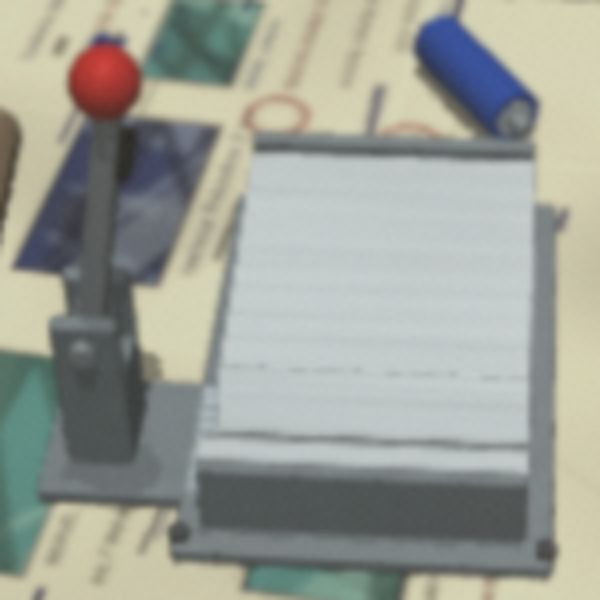

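```bash
python3 - <<'E'
from h import *
print('blue',onz('top',(334,231.7),26),'black',onz('top',(377.6,236.1),26))
im=cv2.imread('pics/top0.png')
# journal ends of blue, black (zoomed/5+offset)
for nm,a,b in(('blue',(374,68),(370,355)),('black',(590,90),(589,375))):
    A,B=[onz('top',(260+p[0]/5,190+p[1]/5),26) for p in(a,b)]; print(nm,A,B,(A+B)/2,np.linalg.norm(A-B),np.degrees(np.arctan2(*(A-B)[1::-1])))
print('side blue',onz('side',(298.9,187.3),26), two((334,231.7),(298.9,187.3)))
s=cv2.cvtColor(cv2.imread('pics/side0.png'),cv2.COLOR_BGR2HSV)
m=cv2.inRange(s,(0,170,90),(6,255,255))|cv2.inRange(s,(174,170,90),(180,255,255)); m[:, :190]=0;m[:,225:]=0
y,x=np.nonzero(m); print(len(x)); sb=((x.min()+x.max())/2,(y.min()+y.max())/2); print(sb,x.mean(),y.mean(),x.min(),x.max(),y.min(),y.max())
print('ball',two((163,175.5),(x.mean(),y.mean())))
T=lambda u,v,z:onz('top',(140+u/6,155+v/6),z).round(1)
S=lambda u,v,z:onz('side',(180+u/4,210+v/4),z).round(1)
for nm,u,v,z in(('plate lowL',302,265,31),('plate lowR',302,580,31),('plate hiL',590,250,44),('plate hiR',598,572,44),('strip L',270,262,30),('strip R',268,585,30),('wall L',157,265,45),('wall R',157,585,45),('base L',135,257,6),('base R',135,613,6),('base fR',650,597,6),('base fL',640,240,6),('stopout top',612,240,50),('stopout t R',617,572,50)): print(nm,T(u,v,z))
for nm,u,v,z in(('stopL',255,137,50),('stopR',533,140,50),('plate hiL',250,153,44),('hiR',533,157,44),('line L',222,370,31),('line R',528,377,31),('wallin L',203,435,45),('wallin R',528,442,45),('wallout L',197,465,45),('wout R',528,472,45),('base near L',172,556,6),('base near R',553,573,6)): print('S',nm,S(u,v,z))
E
```

```text
blue [492.6075009  -61.76034871  26.        ] black [ 484.98817725 -162.05089085   26.        ]
blue [556.7629039  -62.75520039  26.        ] [426.51632477 -62.78025493  26.        ] [491.63961433 -62.76772766  26.        ] 130.24658154231992 0.011021552630808533
black [ 549.39456262 -162.75940986   26.        ] [ 419.48952636 -163.01276926   26.        ] [ 484.44204449 -162.88608956   26.        ] 129.90528332720666 0.1117462915116942
side blue [492.24476102 -67.43999081  26.        ] (array([492.04618415, -61.15573635,  30.13017055]), np.float64(0.7905417947074065))
138
(np.float64(205.5), np.float64(228.0)) 205.18840579710144 228.09420289855072 199 212 222 234
ball (array([583.69791768, 287.43202562, 185.23181786]), np.float64(0.34356826518115113))
plate lowL [557.4 266.3  31. ]
plate lowR [438.8 260.9  31. ]
plate hiL [564.4 156.   44. ]
plate hiR [445.3 148.9  44. ]
strip L [558.3 278.8  30. ]
strip R [436.5 273.8  30. ]
wall L [554.3 318.   45. ]
wall R [435.5 311.9  45. ]
base L [561.6 337.8   6. ]
base R [423.5 330.6   6. ]
base fR [435.8 131.9   6. ]
base fL [573.5 140.3   6. ]
stopout top [567.6 147.4  50. ]
stopout t R [445.6 141.4  50. ]
S stopL [563.7 154.1  50. ]
S stopR [447.  142.3  50. ]
S plate hiL [565.5 157.7  44. ]
S hiR [446.5 146.3  44. ]
S line L [555.5 271.2  31. ]
S line R [439.  260.6  31. ]
S wallin L [552.4 317.2  45. ]
S wallin R [435.6 306.1  45. ]
S wallout L [551.6 331.6  45. ]
S wout R [434.4 320.2  45. ]
S base near L [561.6 342.2   6. ]
S base near R [423.3 332.6   6. ]
```

```bash
python3 - <<'E'
from h import *
o=[np.pi,0,0]
bot.move_ptp([491.8,-62.5,120],o)
print(bot.movel([491.8,-62.5,30],max_speed=120,threshold=15))
print(bot.movel([491.8,-62.5,12],max_speed=40,threshold=8))
s=bot.get_state();print(s['t'],s['tcp_pos'],s['contact_force'])
bot.grip(0.0,40)
s=bot.get_state();print(s['t'],s['tcp_pos'],s['contact_force'],s['opening'])
bot.movel([491.8,-62.5,150],max_speed=120)
s=bot.get_state();print(s['t'],s['tcp_pos'],s['contact_force'],s['opening'],s['wrist_torque'])
for n in('top','side'): cv2.imwrite(f'pics/{n}1.png',imaging.capture(n))
E
```

```text
False
False
3.625 [491.62393583 -62.44225645  11.78703708] [ 0.427041   -0.27567475 -0.23776819]
4.1167 [491.95984444 -62.51984772  12.38952282] [-1.16030128 -0.02248799  5.01231306] 0.4561265218011718
5.4167 [491.15046635 -62.33156885 149.19270656] [ 0.16447119 -0.05507469 -3.35730616] 0.4525110458210854 [0.01966304 0.03107027 0.02546937]
```

View pics/side1.png

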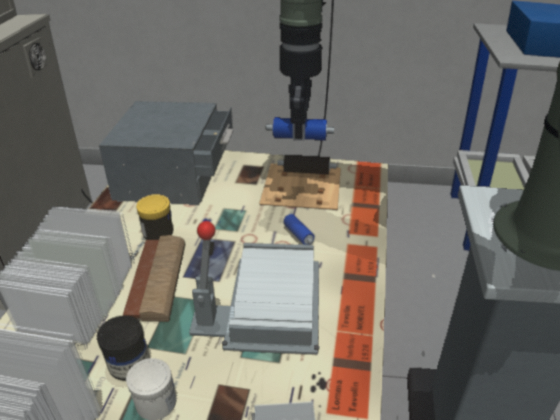

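View pics/top1.png

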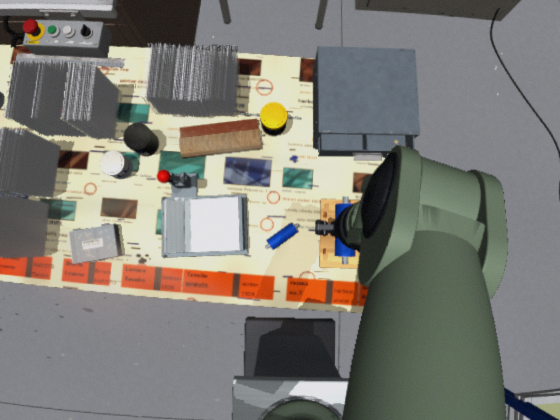

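```bash
python3 - <<'E'
from h import *
s=cv2.cvtColor(cv2.imread('pics/side1.png'),cv2.COLOR_BGR2HSV)
m=cv2.inRange(s,(105,130,50),(125,255,255))[100:150,260:345]
y,x=np.nonzero(m); print(x.min()+260,x.max()+260,y.mean()+100)
for px in((x.min()+260),(x.max()+261)):
    p,d=ray('side',(px,y.mean()+100)); t=(-62.4-p[1])/d[1]; print(p+t*d)
print(proj('side',[491.2,-62.4,163]))
E
```

```text
273 326 128.0377906976744
[542.45383181 -62.4        160.69497082]
[439.89760116 -62.4        166.27513829]
[299.79283769 128.24130988]
```

```bash
python3 - <<'E'
from h import *
o=[np.pi,0,0.0576]
bot.movel([501.8,202.1,150],o,max_speed=150)
bot.movel([501.8,202.1,60],max_speed=100)
hit=bot.movel([501.8,202.1,41.5],max_speed=20,threshold=4)
s=bot.get_state();print(hit,s['t'],s['tcp_pos'],s['contact_force'],s['orientation'])
for n in('top','side'): cv2.imwrite(f'pics/{n}2.png',imaging.capture(n))
E
```

```text
Traceback (most recent call last):
bench.IKError: the arm cannot follow that straight line within its joint ranges
```

```bash
python3 - <<'E'
from h import *
print(bot.get_state()['qpos'].round(3))
for p,y in(([501.8,202.1,150],.0576),([501.8,202.1,150],.0576-np.pi),([501.8,202.1,42],.0576),([501.8,202.1,42],.0576-np.pi),([620,289,175],.0576),([560,285,160],.0576),([620,289,175],.0576-np.pi)):
    q=solve_ik(p,[np.pi,0,y]); print(p,y,None if q is None else np.round(q,3))
E
```

```text
[-0.275  0.302 -0.455  0.815 -0.     2.866]
[501.8, 202.1, 150] 0.0576 [ 0.246  0.378 -0.338  0.854  0.    -2.953]
[501.8, 202.1, 150] -3.0839926535897932 [ 0.246  0.378 -0.338  0.854  0.     0.189]
[501.8, 202.1, 42] 0.0576 [ 0.246  0.512 -0.453  0.606  0.    -2.953]
[501.8, 202.1, 42] -3.0839926535897932 [ 0.246  0.512 -0.453  0.606  0.     0.189]
[620, 289, 175] 0.0576 [ 0.328  0.614  0.123  1.079  0.    -2.871]
[560, 285, 160] 0.0576 [ 0.353  0.521 -0.078  0.971  0.    -2.846]
[620, 289, 175] -3.0839926535897932 [0.328 0.614 0.123 1.079 0.    0.271]
```

```bash
python3 - <<'E'
from h import *
o=[np.pi,0,0.0576-np.pi]
bot.move_ptp([501.8,202.1,150],o)
print(bot.get_state()['t'],bot.get_state()['opening'])
bot.movel([501.8,202.1,60],max_speed=100)
hit=bot.movel([501.8,202.1,41.5],max_speed=20,threshold=4)
s=bot.get_state();print(hit,s['t'],s['tcp_pos'],s['contact_force'],s['orientation'])
for n in('top','side'): cv2.imwrite(f'pics/{n}2.png',imaging.capture(n))
E
```

```text
7.8 0.45366857574782066
True 9.6 [501.57977373 202.03028258  44.14169636] [ 0.01784238 -1.09249439  4.13799682] [-3.14144629e+00 -5.09384157e-04 -3.08395329e+00]
```

View pics/side2.png

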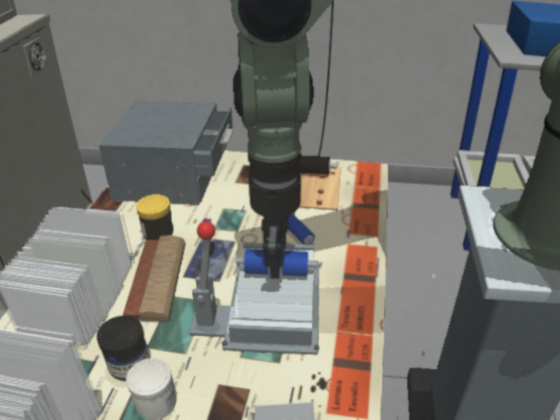

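View pics/top2.png

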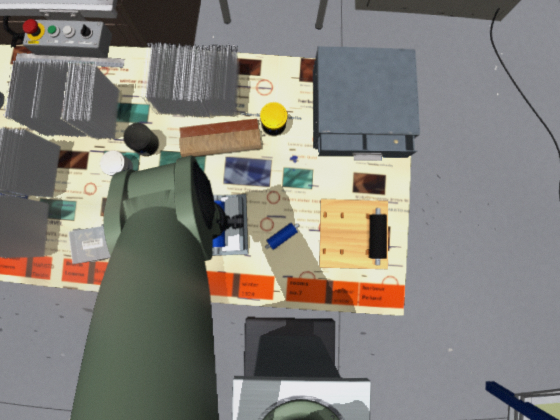

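```bash
python3 - <<'E'
from h import *
bot.grip(0.6)
s=bot.get_state();print(s['t'],s['tcp_pos'],s['contact_force'],s['opening'])
bot.dwell(0.3)
cv2.imwrite('pics/side3.png',imaging.capture('side'))
bot.movel([501.8,202.1,150],max_speed=250)
s=bot.get_state();print(s['t'],s['contact_force'])
cv2.imwrite('pics/side4.png',imaging.capture('side'))
bot.dwell(1.0)
cv2.imwrite('pics/side5.png',imaging.capture('side'))
for i in(3,4,5): zoom(f'pics/z{i}.png',f'pics/side{i}.png',180,210,150,150,3)
cv2.imwrite('pics/zz.png',np.hstack([cv2.resize(cv2.imread(f'pics/z{i}.png'),(266,266)) for i in(3,4,5)]))
E
```

```text
9.9833 [500.39708983 201.894145    43.04916664] [-0.42420441  0.72273701 -0.74213216] 0.5971884633707552
10.9083 [ 0.19980666 -0.38064724 -1.01064847]
```

View pics/zz.png

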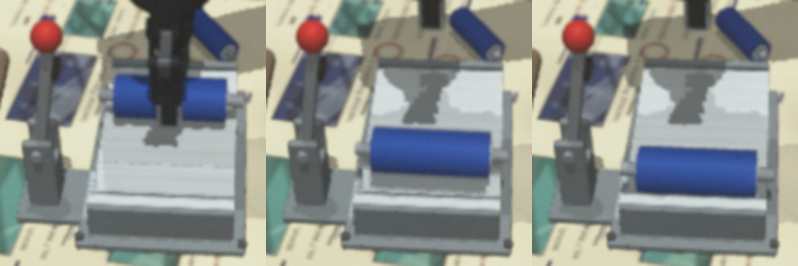

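```bash
python3 - <<'E'
from h import *
im=imaging.capture('side');cv2.imwrite('pics/side6.png',im)
s=cv2.cvtColor(im,cv2.COLOR_BGR2HSV)
m=cv2.inRange(s,(105,110,40),(125,255,255));m[:265]=0;m[:,:220]=0;m[:,330:]=0;m[330:]=0
y,x=np.nonzero(m);r=cv2.minAreaRect(np.c_[x,y].astype(np.float32));print(r,x.min(),x.max(),y.min(),y.max())
print(onz('side',(x.mean(),y.mean()),40), proj('side',[497.2,282,40]))
print(onz('side',(x.min(),y[x<x.min()+3].mean()),40),onz('side',(x.max()+1,y[x>x.max()-3].mean()),40))
zoom('pics/z6.png','pics/side6.png',180,210,150,150,4)
E
```

```text
((272.0918273925781, 306.20367431640625), (66.62672424316406, 24.94005584716797), 2.2906100749969482) 239 305 293 319
[497.16653627 280.18541112  40.        ] [272.03023854 306.99502383]
[546.73869174 285.45920353  40.        ] [446.88766293 276.31670297  40.        ]
```

View pics/z6.png

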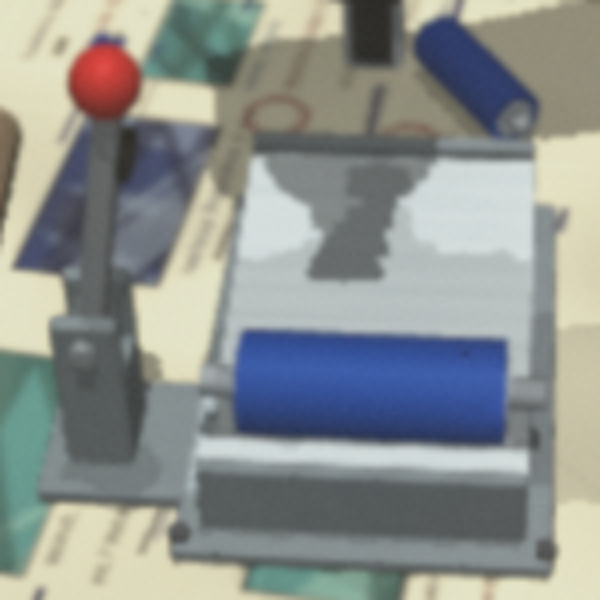

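```bash
python3 - <<'E'
from h import *
o=[np.pi,0,0.0576-np.pi]
bot.movel([501.8,202.1,270],max_speed=200)
bot.grip(0.0)
bot.movel([645,290,270],o,max_speed=200)
print(bot.movel([645,290,176],max_speed=120,threshold=10))
print(bot.get_state()['tcp_pos'],bot.get_state()['t'])
u=np.array([-np.cos(.0576),-np.sin(.0576)])
h=np.array([599.,287.9])
for th,sp in((1.43,60),(1.3,40),(1.15,40),(1.0,40),(.9,40),(.8,40),(.72,40)):
    bx=112*np.cos(th); bz=70+112*np.sin(th)
    p=h+u*(bx-25)
    hit=bot.movel([*p,bz-8],max_speed=sp,threshold=12)
    s=bot.get_state();print(th,hit,s['t'].__round__(2),s['tcp_pos'].round(1),s['contact_force'].round(1))
    if th==1.15: cv2.imwrite('pics/side7.png',imaging.capture('side'))
    if hit: break
cv2.imwrite('pics/side8.png',imaging.capture('side'))
for i in(7,8): zoom(f'pics/z{i}.png',f'pics/side{i}.png',160,140,170,220,2)
cv2.imwrite('pics/zz2.png',np.hstack([cv2.imread(f'pics/z{i}.png') for i in(7,8)]))
E
```

```text
False
[645.48049652 290.14575608 177.12241794] 15.2667
1.43 False 16.03 [608.6 288.5 173.2] [0.2 0.3 0.5]
1.3 False 16.55 [593.7 287.6 169.9] [-0.7 -0.3 -0.7]
1.15 False 17.12 [578.1 286.7 164.2] [-0.3  0.1 -0.5]
1.0 False 17.73 [563.4 285.9 156.3] [-0.1  0.1 -0.5]
0.9 False 18.17 [554.1 285.3 149.6] [0.4 0.1 0.5]
0.8 False 18.6 [545.7 284.8 142.1] [1.  0.3 0.4]
0.72 False 18.98 [539.5 284.4 135.6] [-0.1  0.5 -0.9]
```

View pics/zz2.png

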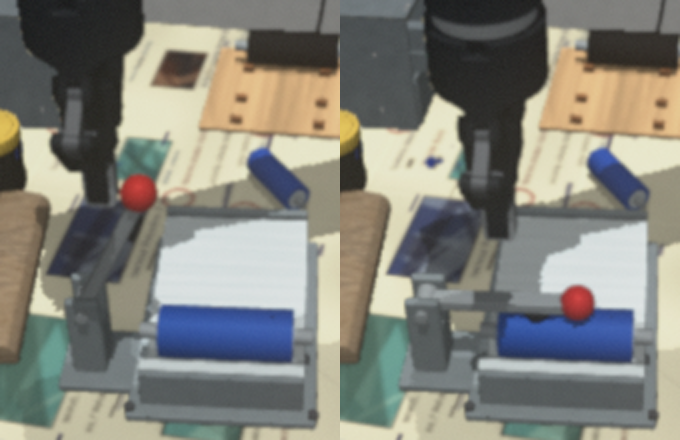

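```bash
python3 - <<'E'
from h import *
p=bot.get_state()['tcp_pos']
bot.movel([p[0],p[1],270],max_speed=150)
bot.move_ptp([450,-150,270],[np.pi,0,0.0576-np.pi])
bot.dwell(.5)
C={}
for n in('top','side'):
    im=imaging.capture(n);cv2.imwrite(f'pics/{n}9.png',im);s=cv2.cvtColor(im,cv2.COLOR_BGR2HSV)
    m=cv2.inRange(s,(0,170,90),(6,255,255))|cv2.inRange(s,(174,170,90),(180,255,255))
    k,l,st,c=cv2.connectedComponentsWithStats(m)
    for i in range(1,k):
        if 60<st[i,4]<400: print(n,st[i],c[i])
    P=proj(n,[487.2,281.4,70]); print(P)
    i=min(range(1,k),key=lambda i:np.hypot(*(c[i]-P))+(1e3 if st[i,4]<50 else 0)); C[n]=c[i]
print('ball',two(C['top'],C['side']),bot.get_state()['t'])
zoom('pics/z9.png','pics/side9.png',180,210,150,150,4)
zoom('pics/t9.png','pics/top9.png',140,155,130,110,6)
E
```

```text
top [ 23  19  13  14 136] [28.98529412 25.38970588]
top [172 225  11  10  91] [177.25274725 229.1978022 ]
top [ 32 257  19  22 306] [ 41.14705882 266.81045752]
top [  0 258  27  18 271] [ 15.43173432 265.00738007]
top [ 63 260  25  23 334] [ 75.31137725 272.45209581]
top [ 95 263  15  21 192] [101.88020833 271.89583333]
top [161 280  20  10 119] [170.75630252 284.34453782]
[178.10202655 229.11003196]
[278.46427544 292.94226718]
ball (array([487.17296269, 281.05619672,  79.0939767 ]), np.float64(1.0904754296271337)) 22.2917
```

View pics/z9.png

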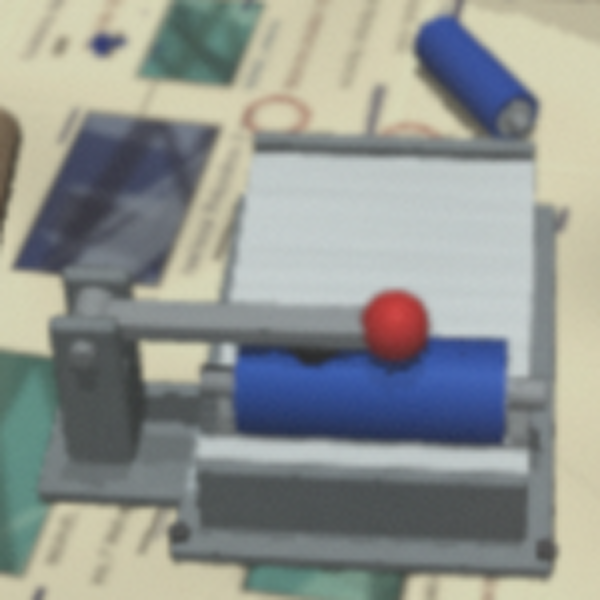

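View pics/t9.png

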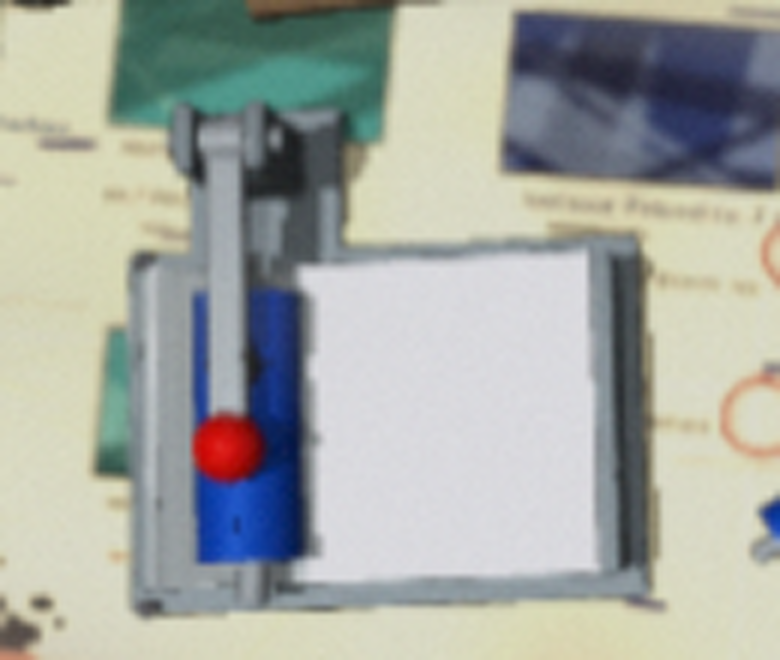

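```bash
python3 - <<'E'
from h import *
C={}
for n,roi in(('top',(165,195,200,255)),('side',(225,290,320,325))):
    s=cv2.cvtColor(cv2.imread(f'pics/{n}9.png'),cv2.COLOR_BGR2HSV); m=cv2.inRange(s,(105,110,40),(125,255,255))
    M=np.zeros_like(m);a,b,c,d=roi;M[b:d,a:c]=m[b:d,a:c];y,x=np.nonzero(M)
    C[n]=((x.min()+x.max())/2,(y.min()+y.max())/2);print(n,x.min(),x.max(),y.min(),y.max(),C[n],onz(n,C[n],40))
print(two(C['top'],C['side']))
# bias refs: rack roller 0
print(two((334,231.7),(298.9,187.3))[0])
print('ball side/top at z70',onz('side',(278.5,290.5),70))
# red ball pixel side
s=cv2.cvtColor(cv2.imread('pics/side9.png'),cv2.COLOR_BGR2HSV);m=cv2.inRange(s,(0,150,80),(6,255,255))|cv2.inRange(s,(174,150,80),(180,255,255));m[:270]=0;m[310:]=0;m[:,:260]=0;m[:,295:]=0
y,x=np.nonzero(m);print(x.min(),x.max(),y.min(),y.max(),x.mean(),y.mean());print(two((177.25,229.2),((x.min()+x.max())/2,(y.min()+y.max())/2)))
print('pred z70,z80',proj('side',[487.2,281,70]),proj('side',[487.2,281,80]))
E
```

```text
top 172 190 203 248 (np.float64(181.0), np.float64(225.5)) [496.54367047 282.5793622   40.        ]
side 239 305 295 319 (np.float64(272.0), np.float64(307.0)) [497.24334732 282.01556799  40.        ]
(array([496.84019741, 282.49169444,  40.51656646]), np.float64(0.6424097263908491))
[492.04618415 -61.15573635  30.13017055]
ball side/top at z70 [487.81513395 276.41154812  70.        ]
272 285 284 297 278.4736842105263 290.20394736842104
(array([486.88004948, 281.90943594,  75.48420943]), np.float64(0.2526998732508419))
pred z70,z80 [278.50073307 292.74840278] [278.41051218 287.80275044]
```

```bash
python3 - <<'E'
from h import *
s=bot.get_state();print(s['t'],abs(s['joint_velocities']).max())
print(bot.sign_off())
E
```

```text
22.2917 0.003646870704329317
the job is handed in; nothing more can be done
None
```

I loaded the blue roller into the vee and closed the hold-down arm onto it. The job is handed in at 22.3 s of the 54 s; the interface gives no verdict.

- **Placing:** I took the larger blue roller from the rack and set it on the upper run-in, with contact felt about 58 mm up against 57.5 mm expected. I opened the jaws and lifted clear, and it rolled into the vee untouched.
- **Hold-down arm:** I pushed it over from behind with the shut fingers until it dropped by itself onto the roller, then retreated.
- **Roller check:** the two cameras put its centre at (496.8, 282.5, 40.5) mm. The seat I had found beforehand was (497.2, 282, 40) mm.
- **Arm check (slight disagreement):** the ball measured 75–79 mm high against 70 mm for exactly level. That reads 0.05–0.08 rad, inside the 0.1 rad limit. My ball and roller measurements earlier also came out about 4 mm high, so the true angle is probably smaller. The picture shows the pad resting on the roller.
- **Black roller:** it was still in the rack in the last picture I looked at that shows it, after the arm dropped. I did not measure its position at the end.

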